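Turn up the carafe's warming plate by one click

ROBOT

A 6-joint arm with a two-finger parallel gripper is mounted at the origin on a cart in front of the work surface, level with it; the furniture and walls round the work are solid. World frame = base frame: x ahead of the robot, y to its left, z up, the work surface at z = 0. Lengths are in m, angles in rad, forces in N, time in s.
With the tool pointing down it reaches from about 0.3 to 0.775 m from the base axis. Payload 14.6 kg.
Tool frame: the origin (TCP) lies midway between the tips of the shut fingers; the grasp point (between the pads) lies 19 mm behind it; z points along the fingers, y is the line along which they close (so a half turn about z gives the same grasp; the last joint's range is limited). The gripper opens to 94 mm and grips with 3 to 60 N. Pads are 16 mm wide; open, the fingers measure 119 mm over their backs; the gripper's body (75 mm by 177 mm) begins 78 mm behind the grasp point.
Start: joints at [1.219, 0.3, 1.521, -0, 1.321, -0.067], TCP at [0.155, 0.528, 0.167] pointing down, gripper open.
Joint ranges: [-3.03, 3.03], [-0.79, 2.21], [0.23, 2.52], [-1.04, 4.18], [0, 3.07], [-2.55, 2.55]. Speed limits (rad/s): [2.22, 2.22, 2.57, 3.14, 3.14, 3.14].

INTERFACE

Orientations are given as [roll, pitch, yaw] about the fixed x, y, z axes, in that order (R = Rz(yaw) Ry(pitch) Rx(roll)).
In Python, from station import * gives the robot as it stands.
- The arm moves only by the tool send_rows, never from a script. Its argument "targets" is a list of rows, each an object of numbers: "x", "y", "z": the shift along the world's x, y, z in units of 0.2 m (1.0 is 0.2 m); "spin": the turn about the world's z in units of pi/2 rad (1.0 is pi/2 rad); "claw": the finger opening in mm, from 0 to 94. A call has 1 to 20 rows; each row shifts and turns the commanded pose from where the row before left it; what a row does not reach is not made up. A row lasts 1/10 s, in which the tool goes at most 50 mm and 8.59 degrees, less where a joint would pass 70% of its speed; a pose out of reach is approached as far as the arm can. A call with a number of a shift or a turn outside -1 to 1 is refused whole. A call with a gripper value outside its range is refused whole. The fingers move at their own pace and stop on an object; "force" is the grip in N (left out, the last holds). Time passes only in rows, so rows that do not move let the fingers close. It gives the time, the measured TCP pose, the force, the opening and the grip force at its end, in the units of the state.
- get_obs(): the state, without advancing time (a new reading comes with each control period).
- camera(name): name is "scene" or "top"; returns the picture (400x640x3 uint8, blue, green, red); there is no depth.
- camera_model(name): a dict with "fovy" (degrees; the focal length in pixels is half the picture's height over the tangent of half this angle, whatever the lens; pixels are square), "cx", "cy" (the principal point, pixels), "T" (4x4, takes a point from camera to world coordinates). Camera axes: x right, y down, z forward; pixel columns grow to the right and rows downward; lengths in m; the calibration is good to about 2 mm. A picture is of the moment at which its call begins. camera_model takes no time and is no camera call.
- hand_in(): hands the job in; it is judged then, once.
The state is a dict: "time_s": time; "qpos": joint angles; "joint_vel": joint speeds; "tau": joint torques, N m; "ee_pos": TCP position; "eef_rot": TCP orientation; "force": force on the tool from outside, world axes, zero at the start; "moment": the same for the moment, N m; "grip_width": finger opening in m; "grip_force": force on a finger pad.
Only numpy, scipy, OpenCV 4.12 (cv2) and the standard library are available. Lean on these libraries where they do the work, as an engineer would, in place of code of your own. Each camera call takes 0.05 s, during which the arm holds its last target. There are 200 camera calls.

TASK

Two identical warming plates stand on the worktop, both set to low (pointer at the single dot). With a fingertip on its knurled dial, turn the plate under the glass carafe up one click, clockwise from low to medium (two dots), so that the dial clicks fully into place, never going past it; then take the hand away. Turn it by friction only; do not touch the carafe, do not turn the other plate's dial, and leave everything else standing where it is.

Things in the scene. Friction and masses are not known exactly. Their poses are not given: they have to be found in the camera images.
- warmer_a: warming plate that carries the glass carafe: low box 270 deep, 150 wide, 45 high, dark steel top, fixed; origin under its centre; x axis points away from the robot; dial axis 82 mm from the origin towards -x, and the middle of the round warming zone 62 mm towards +x. The two plates look alike and either may be at the left
- warmer_b: warming plate that is empty: low box 270 deep, 150 wide, 45 high, dark steel top, fixed; origin under its centre; x axis points away from the robot; dial axis 82 mm from the origin towards -x, and the middle of the round warming zone 62 mm towards +x. The two plates look alike and either may be at the left
- warmer_a_dial (a joint): rad, turn of the dial on the warming plate that carries the carafe; grows clockwise seen from above. Clicks: 0 low (pointer at one dot), 0.9 medium (two dots), 1.8 high (three dots); stops at -0.25 and 2.05. Starts at low. About 0.07 N m takes it over the ridge between clicks (0.45 past low); then it snaps towards the next click by itself and rests within 0.07 of it
- warmer_b_dial (a joint): rad, turn of the dial on the warming plate that is empty (not to be turned); grows clockwise seen from above. Clicks: 0 low (pointer at one dot), 0.9 medium (two dots), 1.8 high (three dots); stops at -0.25 and 2.05. Starts at low. About 0.07 N m takes it over the ridge between clicks (0.45 past low); then it snaps towards the next click by itself and rests within 0.07 of it
- warmer_a_dial_top (a point): centre of the flat top of the carafe's plate's dial, on its vertical axis, 64 mm above the worktop; its x axis points to the orange pointer and turns with the dial. Knurled black disc, 90 mm across, top and rim in reach, housing 18 mm below. A closed fingertip pressed on the top with 6 to 15 N, 25 to 35 mm from the axis, and dragged in an arc about it turns it by friction (coefficient about 1)
- warmer_b_dial_top (a point): centre of the flat top of the empty plate's dial, on its vertical axis, 64 mm above the worktop; its x axis points to the orange pointer and turns with the dial. Knurled black disc, 90 mm across, top and rim in reach, housing 18 mm below. A closed fingertip pressed on the top with 6 to 15 N, 25 to 35 mm from the axis, and dragged in an arc about it turns it by friction (coefficient about 1)
- carafe_mid (a point): middle of the glass of the carafe (black lid, black handle pointing roughly away from the robot; about 122 mm across, 128 high, 165 with handle; 0.42 kg), 60 mm above its foot. It stands loose on its warming plate
- spice_jar: bystander: upright spice jar with a red cap, 45 x 45 x 106 mm, loose, origin under its centre
- mill: bystander: small clear mill with a grey top, 44 x 44 x 90 mm, loose, origin under its centre
- tumbler: bystander: clear drinking glass, 75 x 75 x 90 mm, loose, origin under its centre
- jar: bystander: glass jar with a yellow lid, 59 x 59 x 105 mm, loose, origin under its centre
- bottle: bystander: small brown dropper bottle, 33 x 34 x 102 mm, loose, origin under its centre
- carafe: the same carafe; origin at its underside, 21 mm from the middle of the glass towards the handle

How it is judged:
By the outcome, as a careful person would: the job done as asked, in the order asked, and still so for the second after the job is handed in, with the robot touching nothing.
It also fails if it takes over 38 s, if anything falls off the work surface, if the arm or the gripper's body presses on something with over 40 N, if the wrist force passes 120 N, or if a joint passes its speed limit or range.

## Working session

There is one attempt and no reset: what is moved stays moved. The work goes in short steps, Python scripts to look and compute and a tool call to move; the robot and the scene stay as the last step left them, time stands still between calls to the robot, and variables do not carry over. Pictures are saved under pics/ and viewed, at most 10 in all, crops included, and the job is handed in when it is done.

Besides the shell and the picture viewer there is one more tool, called after "Call:" as name(argument=value, ...), one argument or row to a line, values as JSON. send_rows: Moves the arm, as the interface text tells. Its arguments: {"type":"object","properties":{"targets":{"type":"array"},"force":{"type":"number"}},"required":["targets"]}

```bash
mkdir -p pics; python3 - <<'E'
from station import *
import cv2
for n in("scene","top"):
    cv2.imwrite(f"pics/{n}0.png",camera(n)); m=camera_model(n); print(n,m)
o=get_obs(); print(o)
E
```

```text
scene {'fovy': 49.824477876474866, 'cx': 316.94797966998846, 'cy': 204.02925800623044, 'T': array([[ 8.92544683e-01, -3.49929011e-01,  2.84453295e-01,
         2.92428566e-01],
       [-4.50958264e-01, -6.91469964e-01,  5.64363299e-01,
        -7.11678429e-01],
       [-7.96181151e-04, -6.31996025e-01, -7.74971219e-01,
         9.06268893e-01],
       [ 0.00000000e+00,  0.00000000e+00,  0.00000000e+00,
         1.00000000e+00]])}
top {'fovy': 56.18848482368352, 'cx': 311.3903331040962, 'cy': 202.1821300527336, 'T': array([[-0.00743137, -0.99353873,  0.11325001,  0.49139704],
       [-0.99994509,  0.00822011,  0.00649922, -0.12937096],
       [-0.00738815, -0.1131955 , -0.99354527,  1.04940227],
       [ 0.        ,  0.        ,  0.        ,  1.        ]])}
{'time_s': 0.1, 'qpos': array([ 1.21935967e+00,  3.00432220e-01,  1.52152763e+00, -1.98996570e-06,
        1.32070165e+00, -6.65781804e-02]), 'joint_vel': array([-0.00172273, -0.00050047, -0.00279486, -0.00173465,  0.0006904 ,
        0.00059497]), 'tau': array([ 2.46307158e-03, -5.32634676e+01, -3.53290594e+01,  7.10313278e-02,
        2.34682899e-02, -4.53499297e-06]), 'ee_pos': array([0.15445669, 0.52757339, 0.16663029]), 'eef_rot': array([-3.14052606e+00, -6.91854651e-05,  2.85673463e+00]), 'force': array([-0.29880711, -0.0896225 ,  0.07140492]), 'moment': array([0.02373487, 0.01193706, 0.00437145]), 'grip_force': 0.0, 'grip_width': 0.09386289368883265}
```

View pics/scene0.png

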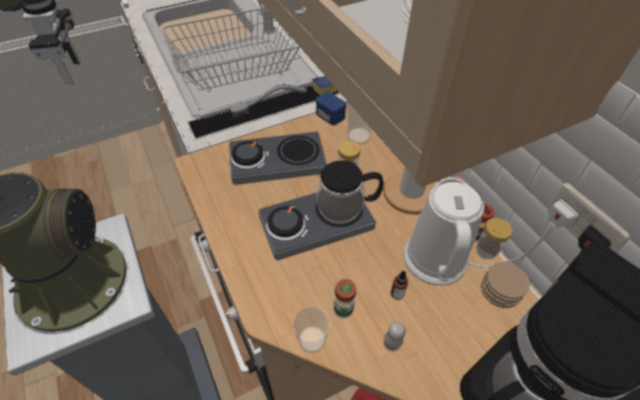

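View pics/top0.png

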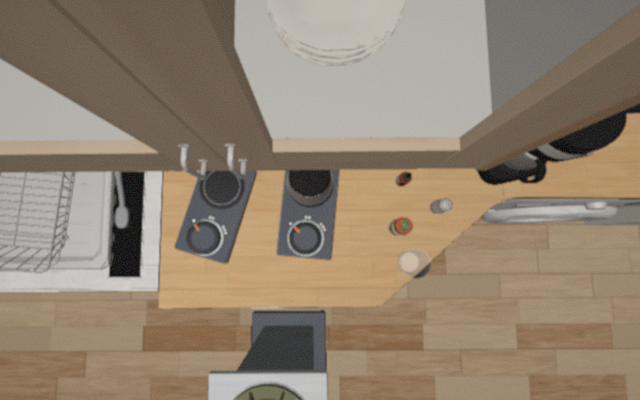

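The carafe is on the right-hand plate in the top view, with its dial at about (305,238). The empty plate's dial is at (205,237). Next I'll measure the dial closely in both views.

```bash
cat > h.py <<'E'
from station import *
import cv2, numpy as np
def ray(n,u,v,z):
    m=camera_model(n); f=200/np.tan(np.radians(m["fovy"]/2)); T=np.array(m["T"])
    d=T[:3,:3]@[(u-m["cx"])/f,(v-m["cy"])/f,1]; return T[:3,3]+d*(z-T[2,3])/d[2]
def proj(n,p):
    m=camera_model(n); f=200/np.tan(np.radians(m["fovy"]/2)); T=np.array(m["T"])
    c=T[:3,:3].T@(np.array(p)-T[:3,3]); return f*c[0]/c[2]+m["cx"],f*c[1]/c[2]+m["cy"]
E
python3 - <<'E'
from h import *
a=cv2.imread("pics/top0.png")[200:275,265:345]; b=cv2.imread("pics/scene0.png")[185:260,250:330]
cv2.imwrite("pics/c0.png",np.hstack([cv2.resize(q,(400,375),interpolation=cv2.INTER_CUBIC) for q in(a,b)]))
for n,u,v in(("top",305,238),("scene",286,221)):
    print(n,ray(n,u,v,.064))
E
```

```text
top [ 0.5094448  -0.10548696  0.064     ]
scene [ 0.50990605 -0.1119307   0.064     ]
```

View pics/c0.png

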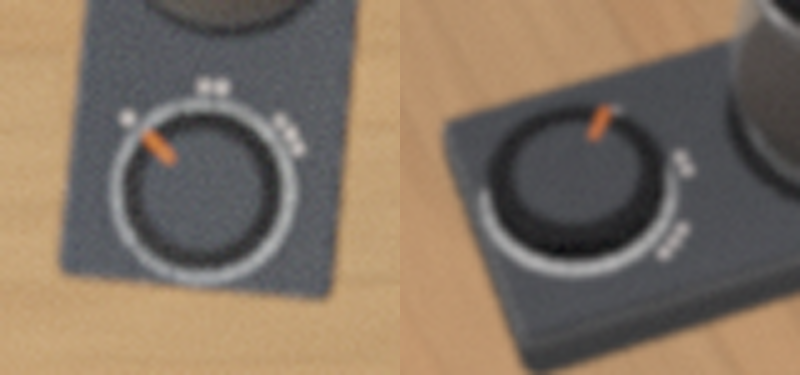

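```bash
python3 - <<'E'
from h import *
c=np.mean([ray("top",305.5,238.1,.064),ray("scene",285.4,219.4,.064)],0)
print(ray("top",305.5,238.1,.064),ray("scene",285.4,219.4,.064))
print("pointer/dots",ray("top",265+160/5,200+147/5,.064),ray("top",265+127/5,200+118/5,.046),ray("top",265+213/5,200+87/5,.046))
th=np.radians(180+23); s=c+.029*np.array([np.cos(th),np.sin(th),0]); print(c,s,(s-get_obs()["ee_pos"])/.2)
# dial b and carafe handle check
print(ray("top",205,237,.064))
E
```

```text
[ 0.50917415 -0.10679515  0.064     ] [ 0.51060648 -0.10678671  0.064     ]
pointer/dots [ 0.53209036 -0.08459809  0.064     ] [ 0.54848239 -0.06614003  0.046     ] [ 0.56475654 -0.11233103  0.046     ]
[ 0.50989031 -0.10679093  0.064     ] [ 0.48319567 -0.11812213  0.064     ] [ 1.64369491 -3.22847762 -0.51315146]
[0.5140445  0.15702926 0.064     ]
```

Both views agree on the dial at (0.510, -0.107). I'll go above the press point with the fingers closing.

Call:
send_rows(
  targets=[
    {"z": 0.2, "claw": 0},
    {"z": 0.2},
    {"x": 0.09, "y": -0.18, "spin": 0.01},
    {"x": 0.09, "y": -0.18, "spin": 0.01},
    {"x": 0.09, "y": -0.18, "spin": 0.01},
    {"x": 0.09, "y": -0.18, "spin": 0.01},
    {"x": 0.09, "y": -0.18, "spin": 0.01},
    {"x": 0.09, "y": -0.18, "spin": 0.01},
    {"x": 0.09, "y": -0.18, "spin": 0.01},
    {"x": 0.09, "y": -0.18, "spin": 0.01},
    {"x": 0.09, "y": -0.18, "spin": 0.01},
    {"x": 0.09, "y": -0.18, "spin": 0.01},
    {"x": 0.09, "y": -0.18, "spin": 0.01},
    {"x": 0.09, "y": -0.18, "spin": 0.01},
    {"x": 0.09, "y": -0.18, "spin": 0.01},
    {"x": 0.09, "y": -0.18, "spin": 0.01},
    {"x": 0.09, "y": -0.18, "spin": 0.01},
    {"x": 0.09, "y": -0.18, "spin": 0.01},
    {"x": 0.09, "y": -0.18},
    {"x": 0.09, "y": -0.18},
  ],
)

```text
schema error: expected keys x, y, z, spin, claw
```

Call:
send_rows(
  targets=[
    {"x": 0, "y": 0, "z": 0.2, "spin": 0, "claw": 0},
    {"x": 0, "y": 0, "z": 0.2, "spin": 0, "claw": 0},
    {"x": 0.09, "y": -0.18, "z": 0, "spin": 0.01, "claw": 0},
    {"x": 0.09, "y": -0.18, "z": 0, "spin": 0.01, "claw": 0},
    {"x": 0.09, "y": -0.18, "z": 0, "spin": 0.01, "claw": 0},
    {"x": 0.09, "y": -0.18, "z": 0, "spin": 0.01, "claw": 0},
    {"x": 0.09, "y": -0.18, "z": 0, "spin": 0.01, "claw": 0},
    {"x": 0.09, "y": -0.18, "z": 0, "spin": 0.01, "claw": 0},
    {"x": 0.09, "y": -0.18, "z": 0, "spin": 0.01, "claw": 0},
    {"x": 0.09, "y": -0.18, "z": 0, "spin": 0.01, "claw": 0},
    {"x": 0.09, "y": -0.18, "z": 0, "spin": 0.01, "claw": 0},
    {"x": 0.09, "y": -0.18, "z": 0, "spin": 0.01, "claw": 0},
    {"x": 0.09, "y": -0.18, "z": 0, "spin": 0.01, "claw": 0},
    {"x": 0.09, "y": -0.18, "z": 0, "spin": 0.01, "claw": 0},
    {"x": 0.09, "y": -0.18, "z": 0, "spin": 0.01, "claw": 0},
    {"x": 0.09, "y": -0.18, "z": 0, "spin": 0.01, "claw": 0},
    {"x": 0.09, "y": -0.18, "z": 0, "spin": 0.01, "claw": 0},
    {"x": 0.09, "y": -0.18, "z": 0, "spin": 0.01, "claw": 0},
    {"x": 0.09, "y": -0.18, "z": 0, "spin": 0, "claw": 0},
    {"x": 0.09, "y": -0.18, "z": 0, "spin": 0, "claw": 0},
  ],
)

```text
time_s: 2.1
ee_pos: [0.4789, -0.1219, 0.2469]
eef_rot: [3.141, -0.0, 3.108]
force: [0.4, 0.7, 0.6]
grip_width: 0.0004
grip_force: 0.0
```

Call:
send_rows(
  targets=[
    {"x": 0.02, "y": 0.01, "z": -0.17, "spin": 0, "claw": 0},
    {"x": 0, "y": 0, "z": -0.17, "spin": 0, "claw": 0},
    {"x": 0, "y": 0, "z": -0.17, "spin": 0, "claw": 0},
    {"x": 0, "y": 0, "z": -0.17, "spin": 0, "claw": 0},
    {"x": 0, "y": 0, "z": -0.15, "spin": 0, "claw": 0},
    {"x": 0, "y": 0, "z": 0, "spin": 0, "claw": 0},
    {"x": 0, "y": 0, "z": 0, "spin": 0, "claw": 0},
  ],
)

```text
time_s: 2.8
ee_pos: [0.4827, -0.1182, 0.0818]
eef_rot: [3.142, -0.0, 3.108]
force: [1.3, 0.3, 0.1]
grip_width: 0.0007
grip_force: 0.0
```

```bash
python3 - <<'E'
from h import *
o=get_obs(); print(o["ee_pos"],o["eef_rot"],o["force"],o["qpos"]); p=o["ee_pos"]
a=camera("top"); b=camera("scene")
print("tip px",proj("scene",p),proj("top",p))
b=b[145:265,230:390]; a=a[160:280,225:385]
cv2.imwrite("pics/c1.png",np.vstack([cv2.resize(q,(400,300),interpolation=cv2.INTER_CUBIC) for q in(a,b)]))
E
```

```text
[ 0.48268553 -0.11822801  0.08183551] [ 3.14155810e+00 -2.89644496e-04  3.10814687e+00] [1.30067146 0.27426585 0.11713111] [-3.13894903e-01  2.74527965e-01  1.76525108e+00 -5.26408290e-05
  1.10210150e+00 -1.85122166e+00]
tip px (np.float64(276.2497499103258), np.float64(222.50708689726605)) (np.float64(309.857593948666), np.float64(248.31995897673028))
```

View pics/c1.png

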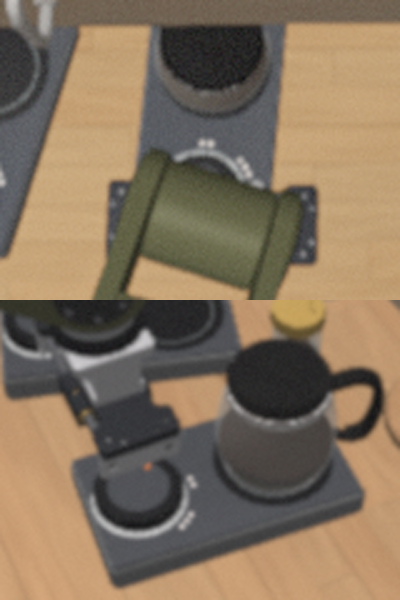

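```bash
python3 - <<'E'
from h import *
b=camera("scene")[180:240,250:330]
cv2.imwrite("pics/c2.png",cv2.resize(cv2.convertScaleAbs(b,alpha=1.7),(800,600),interpolation=cv2.INTER_CUBIC))
E
```

```text
(no output)
```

View pics/c2.png

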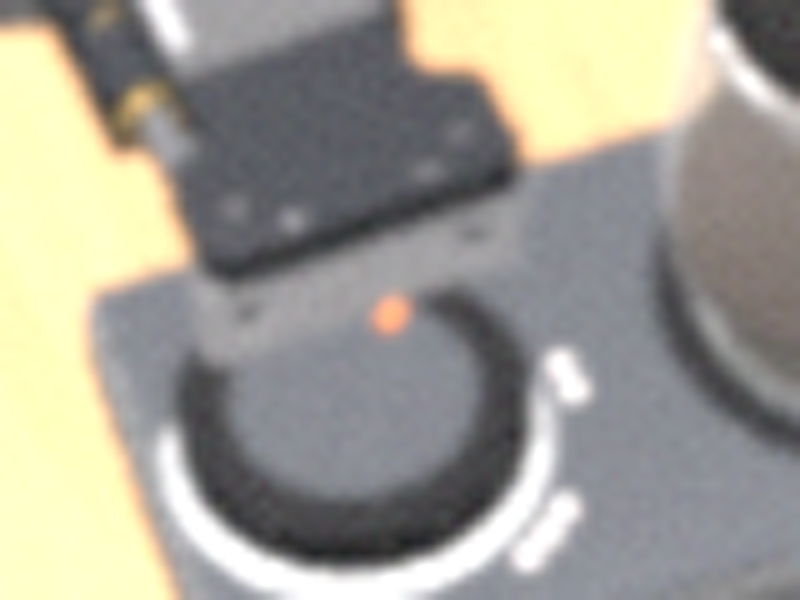

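```bash
python3 - <<'E'
from h import *
p=get_obs()["ee_pos"]
for z in(.064,.0818,.1,.12,.15,.18): print(z,(np.array(proj("scene",[p[0],p[1],z]))-[250,180])*10)
for dx in (-.0375,.0375): print(dx,(np.array(proj("scene",[p[0]+dx,p[1]-.03,.13]))-[250,180])*10)
print((np.array(proj("scene",[.510,-.107,.064]))-[250,180])*10)
E
```

```text
0.064 [270.93440831 468.77286955]
0.0818 [265.52738788 424.7179744 ]
0.1 [259.84674452 378.43367598]
0.12 [253.41919277 326.06377613]
0.15 [243.39478087 244.38766255]
0.18 [232.88072921 158.72210072]
-0.0375 [148.9511875 452.3763234]
0.0375 [453.04843122 332.97914959]
[352.09713496 395.5096295 ]
```

```bash
python3 - <<'E'
from h import *
a=cv2.imread("pics/scene0.png"); b=camera("scene")
d=cv2.absdiff(a,b).max(2)[180:240,250:330]
cv2.imwrite("pics/d.png",np.hstack([cv2.resize(cv2.convertScaleAbs(q,alpha=s),(400,300),interpolation=cv2.INTER_NEAREST) for q,s in((cv2.cvtColor(d,cv2.COLOR_GRAY2BGR),5),(b[180:240,250:330],2.))]))
E
```

```text
(no output)
```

View pics/d.png

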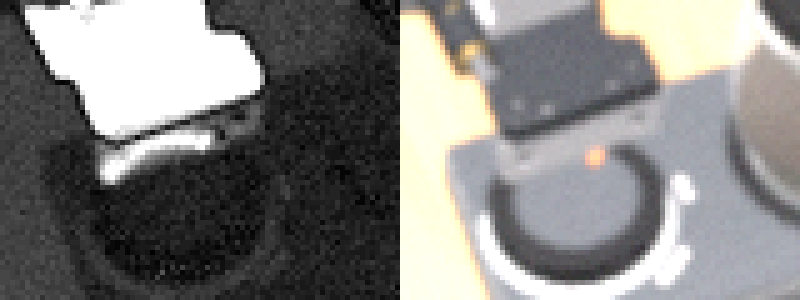

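```bash
python3 - <<'E'
from h import *
a=cv2.imread("pics/scene0.png").astype(int); b=np.mean([camera("scene").astype(int) for _ in range(4)],0)
print(np.round((b-a)[208:230:2,264:296:2].mean(2)).astype(int))
print(b[216:224,274:279].mean((0,1)),a[216:224,274:279].mean((0,1)),b[213,275:285].mean(0))
# projected body underside front edge, for several half lengths
p=get_obs()["ee_pos"]
for h in(.02,.06,.0885): print(h,[np.round(proj("scene",[p[0]+s*.0375,p[1]-h,p[2]+.097])) for s in(-1,1)])
E
```

```text
[[  6   7  10   5 -22 -12  20  46  52  57  54  53  29 -19  16  18]
 [  4   9   9  21  26  37  50  52  32  26  22  21   1  -8  12   7]
 [  6   6   8  31  49  44  41  23  18  16  12   9   4   5   4   5]
 [  7   6   9  40  52  37  15  12   8   6   7   9   7   5   5   9]
 [  4   2   7  19  34  14   8   7   4   6   6   8   4   7   5   8]
 [  6   6   3   0   6   7   5   5   7   7   6   7   6   3   5  10]
 [  7   5   2   3   3   5   6   7   4   6   6   6   6   6   7   4]
 [  6   8   6   4   3   6   5   4   5   5   8   6   4   4   4   6]
 [  8   8   7   5   3   4   6   4   6   5   5   7   4   6   8   6]
 [  6  10   6   4   1   3   4   5   6   6   7   8   6   5   6   6]
 [  6   8  10   7   0   2   3   2   4   7   7   6   6   4   2   7]]
[87.45625 83.1625  81.75625] [81.25 77.   75.8 ] [93.95  91.725 91.95 ]
0.02 [array([261., 209.]), array([292., 197.])]
0.06 [array([268., 222.]), array([300., 209.])]
0.0885 [array([273., 232.]), array([306., 219.])]
```

The fingertip can't be told apart from the grey dial in this view. In the top view, though, the hand sits where the state says it is. I'll find the dial top by touch, expecting contact at z of about 0.064.

Call:
send_rows(
  targets=[
    {"x": 0, "y": 0, "z": -0.04, "spin": 0, "claw": 0},
    {"x": 0, "y": 0, "z": -0.03, "spin": 0, "claw": 0},
    {"x": 0, "y": 0, "z": 0, "spin": 0, "claw": 0},
  ],
)

```text
time_s: 3.5
ee_pos: [0.4819, -0.1179, 0.0659]
eef_rot: [3.141, -0.002, 3.108]
force: [0.2, -0.2, -0.2]
grip_width: 0.0005
grip_force: 0.0
```

Call:
send_rows(
  targets=[
    {"x": 0, "y": 0, "z": -0.01, "spin": 0, "claw": 0},
    {"x": 0, "y": 0, "z": -0.005, "spin": 0, "claw": 0},
    {"x": 0, "y": 0, "z": 0, "spin": 0, "claw": 0},
  ],
)

```text
time_s: 3.8
ee_pos: [0.4825, -0.1182, 0.0641]
eef_rot: [-3.142, -0.0, 3.108]
force: [-0.1, -0.1, 1.0]
grip_width: 0.0007
grip_force: 0.0
```

Contact came at z = 0.064, as expected. I'll press harder in small steps.

Call:
send_rows(
  targets=[
    {"x": 0, "y": 0, "z": -0.005, "spin": 0, "claw": 0},
    {"x": 0, "y": 0, "z": 0, "spin": 0, "claw": 0},
  ],
)

```text
time_s: 4.0
ee_pos: [0.4825, -0.1182, 0.0631]
eef_rot: [-3.142, 0.0, 3.108]
force: [1.2, -0.2, -0.4]
grip_width: 0.0007
grip_force: 0.0
```

Call:
send_rows(
  targets=[
    {"x": 0, "y": 0, "z": -0.005, "spin": 0, "claw": 0},
    {"x": 0, "y": 0, "z": 0, "spin": 0, "claw": 0},
  ],
)

```text
time_s: 4.2
ee_pos: [0.4825, -0.1181, 0.0621]
eef_rot: [3.142, -0.0, 3.108]
force: [-0.3, -0.3, 0.2]
grip_width: 0.0
grip_force: 0.0
```

That 1 N reading was noise and there's no contact yet. Continuing down.

Call:
send_rows(
  targets=[
    {"x": 0, "y": 0, "z": -0.005, "spin": 0, "claw": 0},
    {"x": 0, "y": 0, "z": 0, "spin": 0, "claw": 0},
  ],
)

```text
time_s: 4.4
ee_pos: [0.4825, -0.1182, 0.061]
eef_rot: [-3.142, -0.0, 3.108]
force: [-0.7, -0.4, 0.5]
grip_width: 0.0002
grip_force: 0.0
```

Call:
send_rows(
  targets=[
    {"x": 0, "y": 0, "z": -0.005, "spin": 0, "claw": 0},
    {"x": 0, "y": 0, "z": 0, "spin": 0, "claw": 0},
  ],
)

```text
time_s: 4.6
ee_pos: [0.4825, -0.1182, 0.06]
eef_rot: [3.142, -0.0, 3.108]
force: [-0.1, 0.5, -0.5]
grip_width: 0.0006
grip_force: 0.0
```

```bash
python3 - <<'E'
from h import *
b=np.mean([camera("scene") for _ in range(4)],0)[160:240,240:320]
b=np.clip((b-20)*2,0,255).astype(np.uint8)
p=get_obs()["ee_pos"]; print(np.array(proj("scene",p)),(np.array(proj("scene",p))-[240,160])*7)
cv2.imwrite("pics/c3.png",cv2.resize(b,(560,560),interpolation=cv2.INTER_CUBIC))
E
```

```text
[276.84343658 227.85004023] [257.90405607 474.95028164]
```

View pics/c3.png

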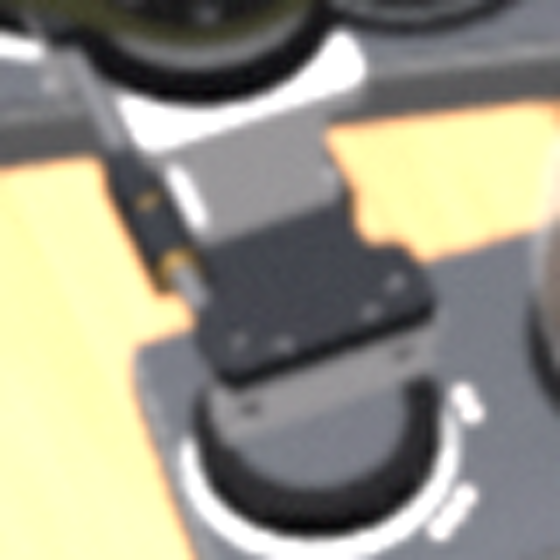

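```bash
python3 - <<'E'
from h import *
m=camera_model("scene"); f=200/np.tan(np.radians(m["fovy"]/2)); T=m["T"]
def py(u,v,y):
    d=T[:3,:3]@[(u-m["cx"])/f,(v-m["cy"])/f,1]; return T[:3,3]+d*(y-T[1,3])/d[1]
for name,u,v in(("blockL",230,440),("blockR",438,372),("plateL",222,385),("plateR",432,310),("plate top L",200,245),("flangeL",155,150)):
    print(name,[np.round(py(240+u/7,160+v/7,y)[[0,2]],3) for y in(-.207,-.16,-.1305,-.118)])
print(get_obs()["ee_pos"],get_obs()["force"])
E
```

```text
blockL [array([0.447, 0.208]), array([0.461, 0.143]), array([0.47 , 0.103]), array([0.474, 0.085])]
blockR [array([0.513, 0.202]), array([0.534, 0.136]), array([0.547, 0.095]), array([0.552, 0.078])]
plateL [array([0.447, 0.234]), array([0.461, 0.172]), array([0.47 , 0.133]), array([0.474, 0.116])]
plateR [array([0.512, 0.232]), array([0.533, 0.169]), array([0.546, 0.129]), array([0.551, 0.113])]
plate top L [array([0.446, 0.296]), array([0.46 , 0.239]), array([0.469, 0.203]), array([0.473, 0.188])]
flangeL [array([0.438, 0.337]), array([0.451, 0.284]), array([0.46 , 0.251]), array([0.463, 0.237])]
[ 0.48254517 -0.1181399   0.06016496] [-0.61531089  0.0743626   0.29812754]
```

The shut fingers should show below the body edge at about (277,228), but they don't, and there's still no contact at z = 0.060. I'll lift and spin the hand so the scene camera can see the fingers.

Call:
send_rows(
  targets=[
    {"x": 0, "y": 0, "z": 0.2, "spin": 0, "claw": 0},
    {"x": 0, "y": 0, "z": 0.2, "spin": 0, "claw": 0},
    {"x": -0.1, "y": 0, "z": 0.1, "spin": -0.09, "claw": 0},
    {"x": -0.1, "y": 0, "z": 0, "spin": -0.09, "claw": 0},
    {"x": -0.1, "y": 0, "z": 0, "spin": -0.09, "claw": 0},
    {"x": 0, "y": 0, "z": 0, "spin": -0.09, "claw": 0},
    {"x": 0, "y": 0, "z": 0, "spin": -0.09, "claw": 0},
    {"x": 0, "y": 0, "z": 0, "spin": -0.09, "claw": 0},
    {"x": 0, "y": 0, "z": 0, "spin": -0.09, "claw": 0},
    {"x": 0, "y": 0, "z": 0, "spin": -0.09, "claw": 0},
    {"x": 0, "y": 0, "z": 0, "spin": -0.09, "claw": 0},
    {"x": 0, "y": 0, "z": 0, "spin": 0, "claw": 0},
  ],
)

```text
time_s: 6.0
ee_pos: [0.4225, -0.1181, 0.1602]
eef_rot: [3.141, 0.0, 1.833]
force: [0.3, 0.7, -0.0]
grip_width: 0.0006
grip_force: 0.0
```

```bash
python3 - <<'E'
from h import *
b=camera("scene")[90:240,180:340]
p=get_obs()["ee_pos"]; print(p,get_obs()["eef_rot"],(np.array(proj("scene",p))-[180,90])*4,(np.array(proj("scene",p+[0,0,.097]))-[180,90])*4)
cv2.imwrite("pics/c4.png",cv2.resize(cv2.convertScaleAbs(b,alpha=1.4),(640,600),interpolation=cv2.INTER_CUBIC))
E
```

```text
[ 0.42252513 -0.11815255  0.16018186] [3.14155734e+00 4.81386747e-05 1.83878223e+00] [274.15566801 484.38655729] [250.49509535 366.13469708]
```

View pics/c4.png

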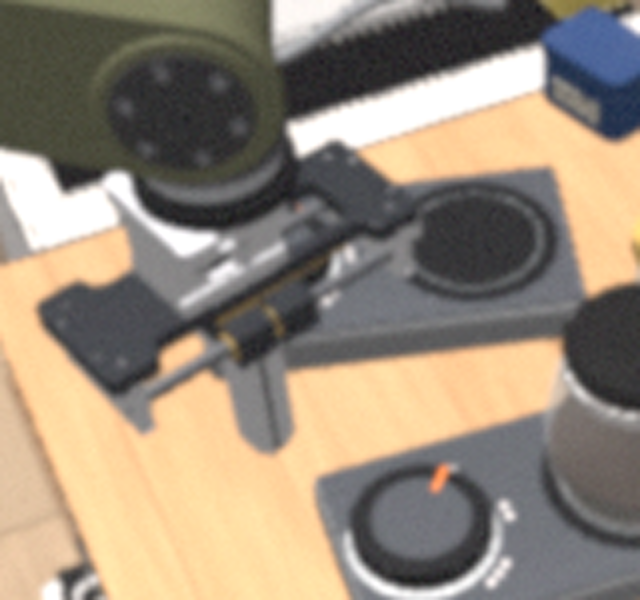

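The finger is now visible, with its tip at about (246,201) full-frame against a prediction of (248,211). The real tip is therefore roughly 30 to 35 mm above the reported TCP. I'll check the lateral position against the top view and get a firmer height.

```bash
python3 - <<'E'
from h import *
P=[.4825,-.1182]
print("top body",[np.round(proj("top",P+[z]),1) for z in(.22,.25,.28)])
p=get_obs()["ee_pos"]
for dz in(0,.02,.03,.035,.04): print(dz,np.round((np.array(proj("scene",p+[0,0,dz]))-[180,90])*4))
E
```

```text
top body [array([309.1, 249. ]), array([308.9, 249.1]), array([308.7, 249.3])]
0 [274. 484.]
0.02 [270. 462.]
0.03 [267. 450.]
0.035 [266. 444.]
0.04 [265. 438.]
```

Call:
send_rows(
  targets=[
    {"x": 0.1, "y": 0, "z": 0, "spin": 0.09, "claw": 0},
    {"x": 0.1, "y": 0, "z": 0, "spin": 0.09, "claw": 0},
    {"x": 0.1, "y": 0, "z": 0, "spin": 0.09, "claw": 0},
    {"x": 0, "y": 0, "z": 0, "spin": 0.09, "claw": 0},
    {"x": 0, "y": 0, "z": 0, "spin": 0.09, "claw": 0},
    {"x": 0, "y": 0, "z": 0, "spin": 0.09, "claw": 0},
    {"x": 0, "y": 0, "z": 0, "spin": 0.09, "claw": 0},
    {"x": 0, "y": 0, "z": 0, "spin": 0.09, "claw": 0},
    {"x": 0, "y": 0, "z": -0.1, "spin": 0.09, "claw": 0},
    {"x": 0, "y": 0, "z": -0.2, "spin": 0, "claw": 0},
    {"x": 0, "y": 0, "z": -0.2, "spin": 0, "claw": 0},
    {"x": 0, "y": 0, "z": -0.05, "spin": 0, "claw": 0},
    {"x": 0, "y": 0, "z": 0, "spin": 0, "claw": 0},
  ],
)

```text
time_s: 7.35
ee_pos: [0.482, -0.118, 0.0496]
eef_rot: [3.141, -0.002, 3.11]
force: [-0.2, 0.0, -0.1]
grip_width: 0.0003
grip_force: 0.0
```

Call:
send_rows(
  targets=[
    {"x": 0, "y": 0, "z": -0.02, "spin": 0, "claw": 0},
    {"x": 0, "y": 0, "z": -0.01, "spin": 0, "claw": 0},
    {"x": 0, "y": 0, "z": 0, "spin": 0, "claw": 0},
  ],
)

```text
time_s: 7.65
ee_pos: [0.483, -0.1183, 0.045]
eef_rot: [-3.141, 0.001, 3.109]
force: [-0.3, -0.1, 0.4]
grip_width: 0.0003
grip_force: 0.0
```

Call:
send_rows(
  targets=[
    {"x": 0, "y": 0, "z": -0.01, "spin": 0, "claw": 0},
    {"x": 0, "y": 0, "z": -0.01, "spin": 0, "claw": 0},
    {"x": 0, "y": 0, "z": 0, "spin": 0, "claw": 0},
  ],
)

```text
time_s: 7.95
ee_pos: [0.4824, -0.1181, 0.04]
eef_rot: [3.142, -0.0, 3.108]
force: [0.2, -0.1, -0.3]
grip_width: 0.0003
grip_force: 0.0
```

Call:
send_rows(
  targets=[
    {"x": 0, "y": 0, "z": -0.01, "spin": 0, "claw": 0},
    {"x": 0, "y": 0, "z": 0, "spin": 0, "claw": 0},
  ],
)

```text
time_s: 8.15
ee_pos: [0.4824, -0.1181, 0.0379]
eef_rot: [3.141, -0.0, 3.108]
force: [0.6, 0.1, 0.9]
grip_width: 0.0004
grip_force: 0.0
```

Call:
send_rows(
  targets=[
    {"x": 0, "y": 0, "z": -0.01, "spin": 0, "claw": 0},
    {"x": 0, "y": 0, "z": 0, "spin": 0, "claw": 0},
  ],
)

```text
time_s: 8.35
ee_pos: [0.4824, -0.1181, 0.0359]
eef_rot: [3.142, -0.0, 3.108]
force: [-0.3, 0.2, 0.5]
grip_width: 0.0004
grip_force: 0.0
```

Call:
send_rows(
  targets=[
    {"x": 0, "y": 0, "z": -0.005, "spin": 0, "claw": 0},
    {"x": 0, "y": 0, "z": 0, "spin": 0, "claw": 0},
  ],
)

```text
time_s: 8.55
ee_pos: [0.4825, -0.1182, 0.035]
eef_rot: [3.142, -0.0, 3.108]
force: [0.3, 0.1, -0.1]
grip_width: 0.0004
grip_force: 0.0
```

Call:
send_rows(
  targets=[
    {"x": 0, "y": 0, "z": -0.01, "spin": 0, "claw": 0},
    {"x": 0, "y": 0, "z": 0, "spin": 0, "claw": 0},
  ],
)

```text
time_s: 8.75
ee_pos: [0.4824, -0.1181, 0.0329]
eef_rot: [3.142, -0.0, 3.108]
force: [0.1, -0.2, 0.4]
grip_width: 0.0006
grip_force: 0.0
```

Call:
send_rows(
  targets=[
    {"x": 0, "y": 0, "z": -0.005, "spin": 0, "claw": 0},
    {"x": 0, "y": 0, "z": 0, "spin": 0, "claw": 0},
  ],
)

```text
time_s: 8.95
ee_pos: [0.4825, -0.1182, 0.032]
eef_rot: [3.142, -0.0, 3.108]
force: [0.3, -0.9, 0.6]
grip_width: 0.0002
grip_force: 0.0
```

Call:
send_rows(
  targets=[
    {"x": 0, "y": 0, "z": -0.007, "spin": 0, "claw": 0},
    {"x": 0, "y": 0, "z": 0, "spin": 0, "claw": 0},
  ],
)

```text
time_s: 9.15
ee_pos: [0.4825, -0.1181, 0.0306]
eef_rot: [3.142, -0.0, 3.108]
force: [0.0, 0.2, -0.6]
grip_width: 0.0003
grip_force: 0.0
```

Call:
send_rows(
  targets=[
    {"x": 0, "y": 0, "z": -0.007, "spin": 0, "claw": 0},
    {"x": 0, "y": 0, "z": 0, "spin": 0, "claw": 0},
  ],
)

```text
time_s: 9.35
ee_pos: [0.4824, -0.1181, 0.0292]
eef_rot: [3.142, -0.0, 3.108]
force: [0.3, 0.6, 0.4]
grip_width: 0.0006
grip_force: 0.0
```

Call:
send_rows(
  targets=[
    {"x": 0, "y": 0, "z": -0.007, "spin": 0, "claw": 0},
    {"x": 0, "y": 0, "z": 0, "spin": 0, "claw": 0},
  ],
)

```text
time_s: 9.55
ee_pos: [0.4824, -0.1181, 0.0278]
eef_rot: [3.142, -0.0, 3.108]
force: [0.5, 0.1, -0.4]
grip_width: 0.0003
grip_force: 0.0
```

Call:
send_rows(
  targets=[
    {"x": 0, "y": 0, "z": -0.007, "spin": 0, "claw": 0},
    {"x": 0, "y": 0, "z": 0, "spin": 0, "claw": 0},
  ],
)

```text
time_s: 9.75
ee_pos: [0.4825, -0.1181, 0.0264]
eef_rot: [3.142, -0.0, 3.108]
force: [0.1, 0.5, -0.3]
grip_width: 0.0004
grip_force: 0.0
```

Call:
send_rows(
  targets=[
    {"x": 0, "y": 0, "z": -0.007, "spin": 0, "claw": 0},
    {"x": 0, "y": 0, "z": 0, "spin": 0, "claw": 0},
  ],
)

```text
time_s: 9.95
ee_pos: [0.4828, -0.1185, 0.0259]
eef_rot: [-3.141, 0.001, 3.108]
force: [-3.2, -0.3, 9.4]
grip_width: 0.0003
grip_force: 4.7
```

Call:
send_rows(
  targets=[
    {"x": 0, "y": 0, "z": -0.007, "spin": 0, "claw": 0},
    {"x": 0, "y": 0, "z": 0, "spin": 0, "claw": 0},
  ],
)

```text
time_s: 10.15
ee_pos: [0.4832, -0.119, 0.0257]
eef_rot: [-3.14, 0.002, 3.108]
force: [-8.0, -1.7, 24.7]
grip_width: 0.0
grip_force: 12.4
```

Contact came at reported z = 0.0259, so the offset is 38 mm. I'll ease off to about 10 N.

Call:
send_rows(
  targets=[
    {"x": 0, "y": 0, "z": 0.006, "spin": 0, "claw": 0},
    {"x": 0, "y": 0, "z": 0, "spin": 0, "claw": 0},
  ],
)

```text
time_s: 10.35
ee_pos: [0.4831, -0.1186, 0.0259]
eef_rot: [-3.141, 0.001, 3.108]
force: [-3.1, -1.1, 11.8]
grip_width: 0.0007
grip_force: 5.8
```

```bash
python3 - <<'E'
from h import *
o=get_obs(); print(o["ee_pos"],o["force"],o["time_s"])
c=np.array([.510,-.107]); s=np.array([.4828,-.1183])
v=s-c; print(np.hypot(*v))
for k in range(1,13):
    a=-.07*k; w=[v[0]*np.cos(a)-v[1]*np.sin(a),v[0]*np.sin(a)+v[1]*np.cos(a)]
    print(k,np.round((c+w-s)/.2,3))
E
```

```text
[ 0.48305282 -0.11856817  0.0258807 ] [-3.13916549 -1.0806426  11.84551002] 10.35
0.029453862225521463
1 [-0.004  0.01 ]
2 [-0.007  0.02 ]
3 [-0.009  0.03 ]
4 [-0.01  0.04]
5 [-0.011  0.05 ]
6 [-0.011  0.06 ]
7 [-0.011  0.071]
8 [-0.009  0.081]
9 [-0.007  0.091]
10 [-0.004  0.101]
11 [-0.001  0.111]
12 [0.003 0.12 ]
```

Call:
send_rows(
  targets=[
    {"x": -0.004, "y": 0.01, "z": 0, "spin": -0.045, "claw": 0},
    {"x": -0.003, "y": 0.01, "z": 0, "spin": -0.045, "claw": 0},
    {"x": -0.002, "y": 0.01, "z": 0, "spin": -0.045, "claw": 0},
    {"x": -0.001, "y": 0.01, "z": 0, "spin": -0.045, "claw": 0},
    {"x": -0.001, "y": 0.01, "z": 0, "spin": -0.045, "claw": 0},
    {"x": 0, "y": 0, "z": 0, "spin": 0, "claw": 0},
  ],
)

```text
time_s: 10.95
ee_pos: [0.4798, -0.1085, 0.0258]
eef_rot: [-3.141, -0.001, 2.752]
force: [-11.2, -2.0, 18.3]
grip_width: 0.0003
grip_force: 8.9
```

```bash
cat > ptr.py <<'E'
from h import *
o=get_obs(); print(o["ee_pos"],o["eef_rot"],o["force"],o["moment"],o["time_s"])
for n,x,y in(("scene",265,195),("top",280,212)):
    b=camera(n)[y:y+55,x:x+55].astype(int); m=(b[...,2]-b[...,0]>50)&(b[...,2]-b[...,1]>25)
    r,c=np.nonzero(m)
    if len(r):
        q=ray(n,c.mean()+x,r.mean()+y,.064)-[.510,-.107,.064]; print(n,len(r),c.mean()+x,r.mean()+y,q[:2],np.hypot(*q[:2]),np.degrees(np.arctan2(q[1],q[0])))
E
python3 ptr.py; python3 - <<'E'
from h import *
for n,x,y in(("scene",265,195),("top",280,212)):
    b=cv2.imread(f"pics/{n}0.png")[y:y+55,x:x+55].astype(int); m=(b[...,2]-b[...,0]>50)&(b[...,2]-b[...,1]>25)
    r,c=np.nonzero(m); q=ray(n,c.mean()+x,r.mean()+y,.064)-[.510,-.107,.064]; print(n,len(r),q[:2],np.degrees(np.arctan2(q[1],q[0])))
E
```

```text
[ 0.47975556 -0.10846111  0.02581324] [-3.14050851e+00 -8.07818991e-04  2.75238817e+00] [-11.18693817  -1.95756585  18.31339571] [-0.45873082  2.26758572  0.0242452 ] 10.95
scene 148 285.47297297297297 219.56756756756758 [ 0.0005551  -0.00033808] 0.0006499521782546517 -31.343280605866102
top 55 300.1272727272727 240.01818181818183 [-0.00571849  0.01429888] 0.015399972774625232 111.79773923522816
scene 333 [0.00019418 0.04079372] 89.72727413760639
top 572 [-0.05472351 -0.00402754] -175.79073814874465
```

```bash
cat > ptr.py <<'E'
from h import *
def ang(n,img):
    c=np.array(proj(n,[.51,-.107,.064])).round().astype(int); x,y=c-18
    out=[]
    for v in range(y,y+37):
        for u in range(x,x+37):
            q=ray(n,u,v,.064)-[.51,-.107,.064]; b=img[v,u].astype(int)
            if np.hypot(*q[:2])<.04 and b[2]-b[0]>40: out.append((*q[:2],b[2]-b[0]))
    out=np.array(out)
    if len(out): w=out[:,2]; q=(out[:,:2]*w[:,None]).sum(0)/w.sum(); print(n,len(out),q.round(4),np.hypot(*q).round(4),np.degrees(np.arctan2(q[1],q[0])).round(1))
if __name__=="__main__":
    o=get_obs(); print(o["time_s"])
    for n in("scene","top"):
        img=camera(n); ang(n,cv2.imread(f"pics/{n}0.png")); ang(n,img)
    b=camera("scene")[180:240,250:330]; cv2.imwrite("pics/e%d.png"%(o["time_s"]*10),cv2.resize(cv2.convertScaleAbs(b,alpha=1.7),(640,480),interpolation=cv2.INTER_CUBIC))
E
python3 ptr.py
```

```text
11.05
scene 16 [0.0218 0.0239] 0.0323 47.6
scene 21 [0.0279 0.0154] 0.0318 28.8
top 26 [0.0227 0.0236] 0.0328 46.2
top 23 [0.0285 0.015 ] 0.0322 27.7
```

The dial has turned 18.5° (0.32 rad), tracking the finger. Continuing along the arc with a little less pressure.

Call:
send_rows(
  targets=[
    {"x": -0.002, "y": 0.01, "z": 0.003, "spin": -0.045, "claw": 0},
    {"x": 0, "y": 0.01, "z": 0, "spin": -0.045, "claw": 0},
    {"x": 0.001, "y": 0.01, "z": 0, "spin": -0.045, "claw": 0},
    {"x": 0.001, "y": 0.01, "z": 0, "spin": -0.045, "claw": 0},
    {"x": 0, "y": 0, "z": 0, "spin": 0, "claw": 0},
  ],
)

```text
time_s: 11.7
ee_pos: [0.4798, -0.0998, 0.0259]
eef_rot: [-3.141, -0.001, 2.47]
force: [-7.2, 2.6, 10.2]
grip_width: 0.0007
grip_force: 5.4
```

```bash
python3 ptr.py
```

```text
11.7
scene 16 [0.0218 0.0239] 0.0323 47.6
scene 22 [0.0311 0.0072] 0.032 13.0
top 26 [0.0227 0.0236] 0.0328 46.2
top 22 [0.0318 0.0065] 0.0325 11.5
```

The dial is at 0.605 rad, past the ridge. Three more small rows should bring it to about 0.81, then I'll lift.

Call:
send_rows(
  targets=[
    {"x": 0.001, "y": 0.01, "z": 0, "spin": -0.045, "claw": 0},
    {"x": 0.002, "y": 0.01, "z": 0, "spin": -0.045, "claw": 0},
    {"x": 0.002, "y": 0.01, "z": 0, "spin": -0.045, "claw": 0},
    {"x": 0, "y": 0, "z": 0, "spin": 0, "claw": 0},
  ],
)

```text
time_s: 12.25
ee_pos: [0.4813, -0.0939, 0.0259]
eef_rot: [3.141, -0.0, 2.257]
force: [-3.1, 2.0, 8.0]
grip_width: 0.0001
grip_force: 4.0
```

```bash
python3 ptr.py
```

```text
12.25
scene 16 [0.0218 0.0239] 0.0323 47.6
scene 24 [0.0314 0.0007] 0.0314 1.3
top 26 [0.0227 0.0236] 0.0328 46.2
top 25 [0.0321 0.    ] 0.0321 0.0
```

Now at 46.2° (0.81 rad). Lift straight off, back away and check.

Call:
send_rows(
  targets=[
    {"x": 0, "y": 0, "z": 0.02, "spin": 0, "claw": 0},
    {"x": 0, "y": 0, "z": 0.05, "spin": 0, "claw": 0},
    {"x": 0, "y": 0, "z": 0.15, "spin": 0, "claw": 0},
    {"x": 0, "y": 0, "z": 0.2, "spin": 0, "claw": 0},
    {"x": -0.1, "y": 0, "z": 0.2, "spin": 0, "claw": 0},
    {"x": -0.2, "y": 0, "z": 0.1, "spin": 0, "claw": 0},
    {"x": -0.2, "y": 0, "z": 0, "spin": 0, "claw": 0},
    {"x": 0, "y": 0, "z": 0, "spin": 0, "claw": 0},
    {"x": 0, "y": 0, "z": 0, "spin": 0, "claw": 0},
    {"x": 0, "y": 0, "z": 0, "spin": 0, "claw": 0},
  ],
)

```text
time_s: 13.4
ee_pos: [0.382, -0.0943, 0.1698]
eef_rot: [3.141, 0.0, 2.26]
force: [-0.5, -0.0, 0.4]
grip_width: 0.0003
grip_force: 0.0
```

```bash
python3 ptr.py; python3 - <<'E'
from h import *
cv2.imwrite("pics/f.png",camera("scene"))
E
```

```text
13.4
scene 16 [0.0218 0.0239] 0.0323 47.6
scene 25 [0.0314 0.0006] 0.0314 1.1
top 26 [0.0227 0.0236] 0.0328 46.2
top 26 [ 0.0319 -0.0001] 0.0319 -0.3
```

View pics/f.png

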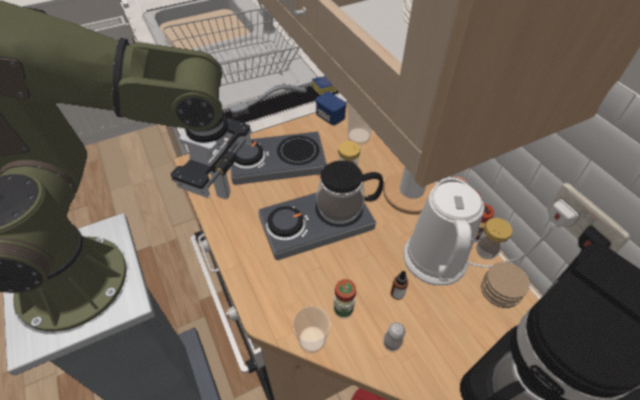

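The pointer has turned about 46.5° (0.81 rad), roughly 0.08 short of the two-dot mark, so it's resting at the edge of the detent. Nothing else has moved. I'll put the finger back at the same place and nudge it about 0.07 rad.

Call:
send_rows(
  targets=[
    {"x": 0.2, "y": 0, "z": 0, "spin": 0, "claw": 0},
    {"x": 0.2, "y": 0, "z": -0.1, "spin": 0, "claw": 0},
    {"x": 0.1, "y": 0, "z": -0.2, "spin": 0, "claw": 0},
    {"x": 0, "y": 0, "z": -0.2, "spin": 0, "claw": 0},
    {"x": 0, "y": 0, "z": -0.1, "spin": 0, "claw": 0},
    {"x": 0, "y": 0, "z": -0.08, "spin": 0, "claw": 0},
    {"x": 0, "y": 0, "z": 0, "spin": 0, "claw": 0},
    {"x": 0, "y": 0, "z": -0.02, "spin": 0, "claw": 0},
    {"x": 0, "y": 0, "z": -0.01, "spin": 0, "claw": 0},
    {"x": 0, "y": 0, "z": -0.005, "spin": 0, "claw": 0},
    {"x": 0, "y": 0, "z": -0.005, "spin": 0, "claw": 0},
    {"x": 0, "y": 0, "z": 0, "spin": 0, "claw": 0},
  ],
)

```text
time_s: 14.8
ee_pos: [0.4816, -0.0942, 0.026]
eef_rot: [3.141, 0.001, 2.26]
force: [-0.1, -0.2, 1.6]
grip_width: 0.0004
grip_force: 0.8
```

```bash
python3 ptr.py
```

```text
14.8
scene 16 [0.0218 0.0239] 0.0323 47.6
scene 24 [0.0315 0.0007] 0.0315 1.2
top 26 [0.0227 0.0236] 0.0328 46.2
top 26 [ 0.032  -0.0002] 0.032 -0.3
```

Call:
send_rows(
  targets=[
    {"x": 0, "y": 0, "z": -0.004, "spin": 0, "claw": 0},
    {"x": 0, "y": 0, "z": 0, "spin": 0, "claw": 0},
    {"x": 0.002, "y": 0.005, "z": 0, "spin": -0.022, "claw": 0},
    {"x": 0.002, "y": 0.005, "z": 0, "spin": -0.022, "claw": 0},
    {"x": 0, "y": 0, "z": 0, "spin": 0, "claw": 0},
  ],
)

```text
time_s: 15.45
ee_pos: [0.4825, -0.0922, 0.0258]
eef_rot: [3.141, 0.001, 2.19]
force: [-3.9, 2.2, 15.1]
grip_width: 0.0004
grip_force: 7.5
```

```bash
python3 ptr.py
```

```text
15.45
scene 16 [0.0218 0.0239] 0.0323 47.6
scene 24 [ 0.032  -0.0021] 0.0321 -3.7
top 26 [0.0227 0.0236] 0.0328 46.2
top 26 [ 0.0316 -0.0025] 0.0317 -4.6
```

Now 51° (0.89 rad), in line with the two dots. Lift off and retreat.

Call:
send_rows(
  targets=[
    {"x": 0, "y": 0, "z": 0.02, "spin": 0, "claw": 0},
    {"x": 0, "y": 0, "z": 0.05, "spin": 0, "claw": 0},
    {"x": 0, "y": 0, "z": 0.15, "spin": 0, "claw": 0},
    {"x": 0, "y": 0, "z": 0.2, "spin": 0, "claw": 0},
    {"x": -0.1, "y": 0, "z": 0.2, "spin": 0, "claw": 0},
    {"x": -0.2, "y": 0, "z": 0.1, "spin": 0, "claw": 0},
    {"x": -0.2, "y": 0, "z": 0, "spin": 0, "claw": 0},
    {"x": 0, "y": 0, "z": 0, "spin": 0, "claw": 0},
    {"x": 0, "y": 0, "z": 0, "spin": 0, "claw": 0},
    {"x": 0, "y": 0, "z": 0, "spin": 0, "claw": 0},
  ],
)

```text
time_s: 16.6
ee_pos: [0.3828, -0.0922, 0.1689]
eef_rot: [3.141, 0.0, 2.191]
force: [-0.9, 0.0, -0.6]
grip_width: 0.0006
grip_force: 0.0
```

```bash
python3 ptr.py
```

```text
16.6
scene 16 [0.0218 0.0239] 0.0323 47.6
scene 24 [ 0.032 -0.002] 0.0321 -3.6
top 26 [0.0227 0.0236] 0.0328 46.2
top 26 [ 0.0318 -0.0025] 0.0319 -4.4
```

```bash
python3 -c "
from station import *
print(hand_in())"
```

```text
the job is handed in; nothing more can be done
None
```

The dial under the carafe now sits at medium: it measured about 0.89 rad (click at 0.9) after the hand was withdrawn. It first stopped short at about 0.81, so I nudged it once more before handing in. I saw nothing else moved or touched in the pictures, and the verdict was not shown.

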